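Turn the leaf of the guest-information flip board

TASK

The TV remote has been left on the left-hand page of the guest-information board. Using only the fingertips, first push the remote off the board so that it lies flat, face up, on the desk, then turn the raised blue leaf with the orange tab over the spine and push it gently down until it lies fully flat on the left-hand side. Pinch or pick up nothing, and leave the other things on the desk where they are.

Things in the scene. Friction and masses are not known exactly. Their poses are not given: they have to be found in the camera images.
- binder: open flip board lying on the desk and fixed to it: grey plastic, 220 mm along its spine (x), 286 mm across (y), 8 mm thick, two fixed pages with the black spine between them. Origin at the underside, under the middle of the spine. x runs along the spine away from the robot, y points to the left-hand page, z up. The black spine strip is 20 mm wide and 10 mm high; three black knuckles on it reach 24 mm above the desk (at x = -104, 0 and +104 mm)
- hinge (a point): middle of the hinge line of the blue leaf: it runs along the board's x, 18 mm above the desk, over the middle of the spine
- leaf (a joint): angle of the blue leaf, rad: 0 lies flat on the right-hand page (-y of the board), 1.57 stands upright, 3.14 lies flat on the left-hand page (its stop). It starts a little raised. The hinge has friction: the leaf stays at whatever angle it is left, and takes about 1 to 2 N at the tab to turn; it must be pushed right down to lie flat
- tab (a point): middle of the outer edge of the orange tab, 151 mm from the hinge line and 20 mm towards the robot (-x of the board) from the middle of the leaf. The rigid blue leaf is 190 mm along the spine, reaches 129 mm from the hinge line and is 4 mm thick; the tab, 60 mm wide along the spine and 4 mm thick, stands 22 mm out beyond it in the same plane and overhangs the board's edge by about 8 mm when flat. The point's axes are the leaf's: at angle 0 those of the board
- remote_mid (a point): black TV remote, 163 x 48 x 19 mm, 0.11 kg, lying loose on the left-hand page; the point is its centre, 9.5 mm above its underside. Its x runs along its length, its z up out of its face
- glass: clear drinking glass, 80 mm wide, 88 mm high, standing loose behind the board; origin under its centre; to be left alone
- candle: small candle in a white cup, 38 mm wide, 15 mm high, loose behind the board; origin under its centre; to be left alone
- keys: bunch of keys, 104 x 115 x 8 mm, loose on the right front of the desk; origin under its centre; to be left alone
- milk: small white milk pot, 52 x 44 x 30 mm, loose on the left front of the desk; origin under its centre; to be left alone
- tea: yellow tea envelope, 56 x 66 x 12 mm, loose on the left front of the desk; origin under its centre; to be left alone

How it is judged:
On the way, in this order (a step that is already met when the one before it is completed fails the run):
1. the remote lies on the desk, off the board, while the leaf is still on the right-hand side (height (world z) of remote_mid below 0.012 m and angle between remote_mid's own z axis and vertical below 0.1 rad and value of joint leaf below 1.2 rad), for 0.2 s.
2. the leaf has been turned past upright (value of joint leaf above 1.7 rad), for 0.05 s.
At the end, for the whole second after the job is handed in: the leaf lies flat on the left-hand side (angle over 3.06 rad) and at rest; the remote lies flat and face up on the desk beside the board (centre under 12 mm above the desk, tilted less than 0.1 rad), at rest (value of joint leaf above 3.06 rad and velocity of joint leaf between -0.05 and 0.05 rad/s and height (world z) of remote_mid between 0 and 0.012 m and angle between remote_mid's own z axis and vertical below 0.1 rad and linear speed of remote below 0.02 m/s); the robot touches nothing.
It fails at once if the remote is lifted (height (world z) of remote_mid above 0.035 m).
It fails at once if the leaf is slammed or flung (velocity of joint leaf above 4 rad/s or velocity of joint leaf below -4 rad/s).
It fails at once if the leaf or its tab is pinched or pressed with more than 40 N (contact force between the fingers and leaf above 40 N).
It fails at once if another thing on the desk is disturbed (distance of any of glass, candle, keys, milk, tea from where it was at the start of the episode above 0.02 m).
It also fails if it takes over 64 s, if anything falls off the work surface, if the arm or the gripper's body presses on something with over 40 N, if the wrist force passes 120 N, or if a joint passes its speed limit or range.

ROBOT

A 6-joint arm with a two-finger parallel gripper is mounted at the origin on a cart in front of the work surface, level with it; the furniture and walls round the work are solid. World frame = base frame: x ahead of the robot, y to its left, z up, the work surface at z = 0. Lengths are in m, angles in rad, forces in N, time in s.
With the tool pointing down it reaches from about 0.25 to 0.775 m from the base axis. Payload 4 kg.
Tool frame: the origin (TCP) lies at the very end of the fingers, on their centre line; the grasp point (between the pads) lies 19 mm behind it; z points along the fingers, y is the line along which they close (so a half turn about z gives the same grasp; the last joint's range is limited). The gripper opens to 94 mm and grips with 3 to 60 N. Pads are 16 mm wide; open, the fingers measure 119 mm over their backs; the gripper's body (75 mm by 177 mm) begins 78 mm behind the grasp point.
Start: joints at [1.082, 0.087, 1.371, -0, 1.684, -0.103], TCP at [0.207, 0.51, 0.206] pointing down, gripper open.
Joint ranges: [-3.1, 3.1], [-0.76, 2.03], [0.27, 2.55], [-1.08, 4.22], [0.17, 2.65], [-2.57, 2.57]. Speed limits (rad/s): [2.79, 2.79, 3.14, 3.14, 3.14, 3.14].

INTERFACE

Orientations are given as a unit quaternion [x, y, z, w].
In Python, from workcell import * gives the robot as it stands.
- The arm moves only by the shell command python3 -m creep 'ROWS' [FORCE]. ROWS is JSON, a list of rows, each a list of 7 numbers: the turn, a rotation vector about the tool's x, y, z in degrees, then the shift along the tool's x, y, z in m, then the opening, from 0 (shut) to 1 (fully open). In form: [[rx, ry, rz, x, y, z, fingers], ...]. A call has 1 to 20 rows; each row is the pose to reach, as a shift and turn from the pose commanded when the call began, along the tool's axes at that moment; what a row does not reach only later rows make up. A row lasts 1/12 s, in which the tool goes at most 41.7 mm and 7.16 degrees, less where a joint would pass 70% of its speed; a pose out of reach is approached as far as the arm can. A call with a gripper value outside its range is refused whole. The fingers move at their own pace and stop on an object; FORCE is the grip in N (left out, the last holds). Time passes only in rows, so rows that repeat a pose let the fingers close. It gives the time, the measured TCP pose, the force, the opening and the grip force at its end, in the units of the state.
- observe(): the state, without advancing time (a new reading comes with each control period).
- camera(name): name is "scene" or "side" or "wrist"; returns (picture, depth): 384x512x3 uint8, blue, green, red; 384x512 float32, m along the optical axis (not along the pixel's ray), 0 where there is no reading.
- camera_params(name): a dict with "vertical_fov" (degrees; the focal length in pixels is half the picture's height over the tangent of half this angle, whatever the lens; pixels are square), "cx", "cy" (the principal point, pixels), "D" ([k1, k2, p1, p2, k3] as OpenCV has them; the pictures are not rectified), "cam_to_world" (4x4, takes a point from camera to world coordinates). Camera axes: x right, y up, looking along -z (the intrinsics and any distortion apply to the point x, -y, -z); pixel columns grow to the right and rows downward; lengths in m; the calibration is good to about 2 mm. A picture is of the moment at which its call begins: read the wrist's pose just before it. camera_params takes no time and is no camera call; for the wrist camera it gives the pose at the moment of the call.
- close_job(): hands the job in; it is judged then, once.
The state is a dict: "t": time; "joint_positions": joint angles; "joint_vel": joint speeds; "joint_torque": joint torques, N m; "tool_pos": TCP position; "tcp_rot": TCP orientation; "ft_force": force on the tool from outside, world axes, zero at the start; "moment": the same for the moment, N m; "width": finger opening in m; "grasp_force": force on a finger pad.
Only numpy, scipy, OpenCV 4.12 (cv2) and the standard library are available. Lean on these libraries where they do the work, as an engineer would, in place of code of your own. Each camera call takes 0.05 s, during which the arm holds its last target. There are 200 camera calls.

## Working session

There is one attempt and no reset: what is moved stays moved. The work goes in short steps, Python scripts to look and compute and a shell command to move; the robot and the scene stay as the last step left them, time stands still between calls to the robot, and variables do not carry over. Pictures are saved under pics/ and viewed, at most 13 in all, crops included, and the job is handed in when it is done.

```bash
mkdir -p pics; cat > h.py <<'E'
from workcell import *
import numpy as np, cv2
from scipy.spatial.transform import Rotation as R
def K(n):
    p=camera_params(n); f=192/np.tan(np.radians(p["vertical_fov"]/2))
    return np.array([[f,0,p["cx"]],[0,f,p["cy"]],[0,0,1]]),np.array(p["D"],float),np.array(p["cam_to_world"])
def cloud(n,d):
    k,D,T=K(n); v,u=np.mgrid[0:384,0:512]
    q=cv2.undistortPoints(np.stack([u,v],-1).reshape(-1,1,2).astype(np.float64),k,D).reshape(384,512,2)
    P=np.stack([q[...,0]*d,-q[...,1]*d,-d],-1)
    return P@T[:3,:3].T+T[:3,3]
def tool(): s=observe(); return np.array(s["tool_pos"]),R.from_quat(s["tcp_rot"])
E
python3 - <<'E'
from h import *
for n in("scene","side"):
    p,d=camera(n); cv2.imwrite(f"pics/{n}0.png",p); np.savez(f"{n}0.npz",p=p,d=d,c=cloud(n,d)); print(n,K(n)[2].round(2).tolist(),(d>0).mean())
s=observe();print(s["t"],s["tool_pos"],R.from_quat(s["tcp_rot"]).as_matrix().round(3))
E
```

```text
scene [[-0.57, 0.32, -0.76, -0.54], [-0.82, -0.25, 0.51, 0.67], [-0.02, 0.91, 0.4, 0.66], [0.0, 0.0, 0.0, 1.0]] 0.9455159505208334
side [[0.47, -0.71, 0.52, 1.18], [0.88, 0.39, -0.26, -0.39], [-0.02, 0.58, 0.81, 1.02], [0.0, 0.0, 0.0, 1.0]] 0.97833251953125
0.1 [0.20674522 0.50913583 0.20443912] [[-0.926  0.376 -0.001]
 [ 0.376  0.926 -0.002]
 [ 0.    -0.002 -1.   ]]
```

View pics/scene0.png

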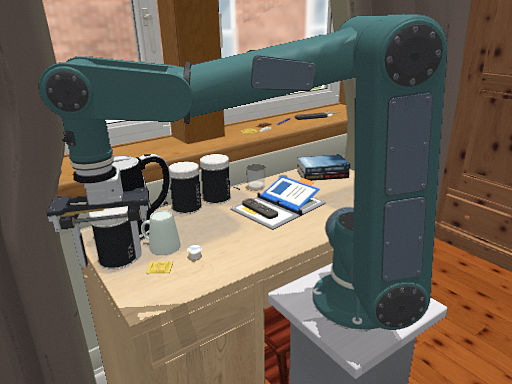

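View pics/side0.png

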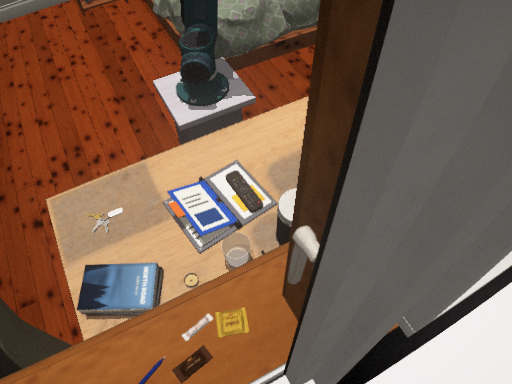

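The side view shows the remote at about (243,190), the leaf at about (200,205) with the orange tab at (177,209), the glass at (237,250), and the mugs starting at about (288,205). Next I'll measure these.

```bash
python3 - <<'E'
from h import *
z=np.load("side0.npz");p,d,c=z["p"],z["d"],z["c"]
hsv=cv2.cvtColor(p,cv2.COLOR_BGR2HSV);g=p.max(2)
roi=np.zeros(g.shape,bool);roi[155:250,160:280]=1
def rep(n,m):
    P=c[m&(d>0)];print(n,len(P),"med",np.median(P,0).round(4),"lo",np.percentile(P,3,0).round(3),"hi",np.percentile(P,97,0).round(3));return P
def axis(P):
    (cx,cy),wh,a=cv2.minAreaRect((P[:,:2]*1000).astype(np.float32));print("  rect",round(cx,1),round(cy,1),np.round(wh,1),round(a,1))
r=roi&(g<75)&(c[...,2]>.019)&(c[...,2]<.035); r[:,:224]=0
r[:, 268:]=0; n,l,st,_=cv2.connectedComponentsWithStats(r.astype(np.uint8));r=l==1+np.argmax(st[1:,4])
P=rep("remote",r);axis(P)
o=roi&(hsv[...,0]<14)&(hsv[...,1]>190)&(g>180);o[:,190:]=0;P=rep("tab",o);axis(P)
b=roi&(hsv[...,0]>105)&(hsv[...,0]<125)&(hsv[...,1]>150)&(c[...,2]>.01);P=rep("leaf",b);axis(P)
# leaf plane incl white
m=cv2.morphologyEx(b.astype(np.uint8),cv2.MORPH_CLOSE,np.ones((15,15)))>0
Q=c[m];m0=Q.mean(0);n=np.linalg.svd(Q-m0)[2][2];n*=np.sign(n[2]);print("plane",m0,n,np.degrees(np.arccos(n[2])))
bd=roi&(c[...,2]>.005)&(c[...,2]<.1); n,l,st,_=cv2.connectedComponentsWithStats(bd.astype(np.uint8));bd=l==l[185,230];P=rep("board",bd);axis(P)
# desk & others
print("desk z",np.median(c[150:165,160:200,2]))
for n,(a,b2,e,f) in dict(mug=(185,240,278,300),glass=(232,270,222,250),milk=(0,0,0,0)).items():
    if b2: 
        mm=np.zeros_like(roi);mm[a:b2,e:f]=1;rep(n,mm&(c[...,2]>.012))
z=np.load("scene0.npz");p,d,c=z["p"],z["d"],z["c"]
hsv=cv2.cvtColor(p,cv2.COLOR_BGR2HSV)
for n,(a,b2,e,f) in dict(milk=(244,262,186,204),tea=(258,275,145,175),mug2=(152,212,168,201),mug3=(152,205,202,230),cup=(210,255,145,180),flask=(205,265,97,134),mug0=(155,212,113,168)).items():
    mm=np.zeros(d.shape,bool);mm[a:b2,e:f]=1;rep(n,mm&(c[...,2]>.005)&(c[...,0]<.95)&(c[...,0]>-.1))
cv2.imwrite("pics/crop.png",cv2.resize(z["p"][150:270,130:340],None,fx=3.8,fy=3.8,interpolation=cv2.INTER_CUBIC))
E
```

```text
remote 15 med [ 0.613  -0.0817  0.0246] lo [ 0.605 -0.093  0.02 ] hi [ 0.615 -0.072  0.029]
  rect 613.9 -82.8 [12.9 17.9] 38.9
tab 21 med [ 0.5215 -0.3083  0.0678] lo [ 0.508 -0.315  0.065] hi [ 0.555 -0.298  0.073]
  rect 532.1 -306.0 [54.2 16.1] 6.8
leaf 518 med [ 0.565  -0.1959  0.0288] lo [ 0.449 -0.298  0.02 ] hi [ 0.635 -0.164  0.065]
  rect 540.0 -232.2 [188.6 123.1] 8.3
plane [ 0.55606815 -0.22580819  0.04859906] [-0.35618881  0.78590973  0.50544576] 59.639052310215476
board 5976 med [ 0.5572 -0.1893  0.0238] lo [ 0.429 -0.309  0.006] hi [ 0.7   -0.042  0.07 ]
  rect 581.2 -163.6 [333.5 293.1] 9.8
desk z -0.0014630117181027025
mug 1075 med [ 0.7501 -0.0794  0.1629] lo [ 0.69  -0.261  0.056] hi [ 1.024 -0.024  0.656]
glass 848 med [ 0.7127 -0.2111  0.056 ] lo [ 0.688 -0.248  0.013] hi [ 0.829 -0.174  0.172]
milk 147 med [0.4052 0.2368 0.0259] lo [0.392 0.215 0.007] hi [0.43  0.253 0.029]
tea 157 med [0.4154 0.3418 0.0088] lo [0.392 0.316 0.005] hi [0.44  0.364 0.012]
mug2 1883 med [0.697  0.1105 0.1217] lo [ 0.675 -0.007  0.013] hi [0.835 0.158 0.171]
mug3 1372 med [ 0.6972 -0.0112  0.1042] lo [ 0.68  -0.133  0.011] hi [0.822 0.026 0.162]
cup 1279 med [0.4887 0.2949 0.0618] lo [0.471 0.25  0.008] hi [0.632 0.327 0.112]
flask 2167 med [0.4902 0.4413 0.1077] lo [0.161 0.386 0.016] hi [0.532 0.514 0.334]
mug0 3061 med [0.6458 0.3053 0.2172] lo [0.148 0.156 0.049] hi [0.834 0.488 0.388]
```

View pics/crop.png

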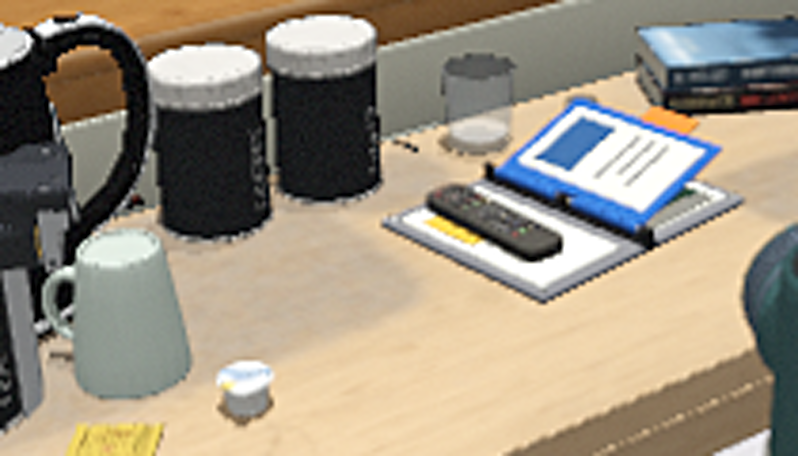

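```bash
python3 -m creep '[[0,0,0,0,0,-0.04,0.7],[0,0,0,0,0,-0.08,0.7],[0,0,60,-0.482,-0.462,-0.1,0.7],[0,0,60,-0.482,-0.462,-0.1,0.7],[0,0,60,-0.482,-0.462,-0.1,0.7],[0,0,60,-0.482,-0.462,-0.1,0.7],[0,0,60,-0.482,-0.462,-0.1,0.7],[0,0,60,-0.482,-0.462,-0.1,0.7],[0,0,60,-0.482,-0.462,-0.1,0.7],[0,0,60,-0.482,-0.462,-0.1,0.7],[0,0,60,-0.482,-0.462,-0.1,0.7],[0,0,60,-0.482,-0.462,-0.1,0.7],[0,0,60,-0.482,-0.462,-0.1,0.7],[0,0,60,-0.482,-0.462,-0.1,0.7],[0,0,60,-0.482,-0.462,-0.1,0.7],[0,0,60,-0.482,-0.462,-0.1,0.7],[0,0,60,-0.482,-0.462,-0.1,0.7],[0,0,60,-0.482,-0.462,-0.1,0.7],[0,0,60,-0.482,-0.462,-0.1,0.7],[0,0,60,-0.482,-0.462,-0.1,0.7]]'
python3 - <<'E'
from h import *
t,r=tool();print(t.round(3),r.as_matrix().round(3).tolist())
p,d=camera("wrist");np.savez("w1.npz",p=p,d=d,c=cloud("wrist",d));cv2.imwrite("pics/w1.png",p);print(K("wrist")[2].round(3).tolist())
E
```

```text
t: 1.77
tool_pos: [0.4797, -0.1015, 0.3038]
tcp_rot: [0.658, 0.753, -0.001, -0.002]
ft_force: [0.2, -0.1, -0.1]
width: 0.0658
grasp_force: 0.0
[ 0.48  -0.102  0.304] [[-0.134, 0.991, -0.003], [0.991, 0.134, 0.001], [0.002, -0.003, -1.0]]
[[0.991, -0.131, -0.037, 0.469], [0.136, 0.951, 0.277, -0.02], [-0.001, -0.279, 0.96, 0.484], [0.0, 0.0, 0.0, 1.0]]
```

View pics/w1.png

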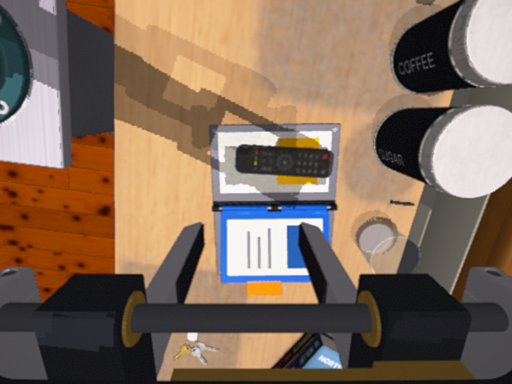

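The wrist view shows the remote at (237–331, 145–177), the board's left edge at row ~125, the spine at row ~206, and the tab at (265,288). The desk to the left of the board is free. Now I'll cast rays onto the planes.

```bash
python3 - <<'E'
from h import *
z=np.load("w1.npz");p,d,c=z["p"],z["d"],z["c"]
k,D,T=K("wrist")
def ray(uv,h):
    q=cv2.undistortPoints(np.array(uv,float).reshape(-1,1,2),k,D).reshape(-1,2)
    v=np.c_[q[:,0],-q[:,1],-np.ones(len(q))]@T[:3,:3].T
    return T[:3,3]+v*((h-T[2,3])/v[:,2])[:,None]
g=p.max(2);hsv=cv2.cvtColor(p,cv2.COLOR_BGR2HSV)
def comp(m,uv,box):
    b=np.zeros_like(m);b[box[0]:box[1],box[2]:box[3]]=1
    n,l,st,ce=cv2.connectedComponentsWithStats((m&b).astype(np.uint8),);i=l[uv[1],uv[0]]
    return (l==i if i else l==1+np.argmax(st[1:,4]))
def rect(n,m,h):
    v,u=np.nonzero(m);W=ray(np.c_[u,v],h)
    r=cv2.minAreaRect((W[:,:2]*1000).astype(np.float32));print(n,np.round(r[0],1),np.round(r[1],1),round(r[2],1),"depth z",np.median(c[m][:,2]).round(4))
rect("remote",comp(g<80,(300,165),(138,185,228,340)),.02)
rect("spine",comp(g<50,(300,206),(198,214,205,345)),.012)
o=comp((hsv[...,0]<16)&(hsv[...,1]>190)&(g>190),(265,288),(278,300,240,290));rect("tab",o,.065);print(c[o].mean(0),np.percentile(c[o],[2,98],axis=0))
print("board left edge pts",ray([[211,126],[338,124]],.008).round(4).tolist())
b=(hsv[...,0]>100)&(hsv[...,0]<125)&(hsv[...,1]>120);b[:205]=0;b[285:]=0;b[:,:210]=0;b[:,335:]=0
Q=c[b&(c[...,2]>.01)&(c[...,2]<.09)];x=Q-Q.mean(0);n=np.linalg.svd(x)[2][2];n*=np.sign(n[2]);print("leaf",Q.mean(0).round(4),n.round(3),len(Q))
print("desk z",np.median(c[60:110,220:330,2]), "page z",np.median(c[132:140,225:330,2]))
for nm,(a,e,f,h) in dict(sugar=(100,200,375,512),coffee=(0,95,390,512)).items():
    P=c[a:e,f:h].reshape(-1,3);P=P[(P[:,2]>.02)&(P[:,2]<.25)];print(nm,np.percentile(P,[2,98],axis=0).round(3).tolist())
E
```

```text
remote [533.2 -89.9] [161.3  47.2] 4.5 depth z 0.0259
spine [ 530.6 -172.8] [218.3  16.9] 7.8 depth z 0.0108
tab [ 502.  -318.2] [ 0.  10.1] 7.6 depth z 0.0693
[ 0.50166338 -0.3149369   0.06962616] [[ 0.50110733 -0.31861595  0.06864924]
 [ 0.50217495 -0.31086249  0.0711571 ]]
board left edge pts [[0.4053, -0.0509, 0.008], [0.6136, -0.0189, 0.008]]
leaf [ 0.5317 -0.2188  0.0373] [-0.054  0.334  0.941] 2806
desk z 0.00021818784965840776 page z 0.009281795980799312
sugar [[0.681, -0.082, 0.03], [0.83, 0.024, 0.165]]
coffee [[0.675, 0.047, 0.027], [0.829, 0.129, 0.164]]
```

```bash
python3 -m creep '[[0,0,0,-0.03,0.03,0,0.7],[0,0,0,-0.045,0.054,0.03,0.7],[0,0,0,-0.045,0.054,0.07,0.7],[0,0,0,-0.045,0.054,0.11,0.7],[0,0,0,-0.045,0.054,0.15,0.7],[0,0,0,-0.045,0.054,0.19,0.7],[0,0,0,-0.045,0.054,0.22,0.7],[0,0,0,-0.045,0.054,0.25,0.7],[0,0,0,-0.045,0.054,0.265,0.7],[0,0,0,-0.045,0.054,0.275,0.7],[0,0,0,-0.045,0.054,0.28,0.7],[0,0,0,-0.045,0.054,0.285,0.7],[0,0,0,-0.045,0.054,0.29,0.7],[0,0,0,-0.045,0.054,0.29,0.7]]'
python3 - <<'E'
from h import *
p,d=camera("side");cv2.imwrite("pics/s1.png",cv2.resize(p[130:270,140:340],None,fx=3.5,fy=3.5))
E
```

```text
t: 2.98
tool_pos: [0.5397, -0.1367, 0.0158]
tcp_rot: [0.657, 0.754, 0.0, 0.0]
ft_force: [-0.4, -0.1, -0.3]
width: 0.0659
grasp_force: 0.0
```

View pics/s1.png

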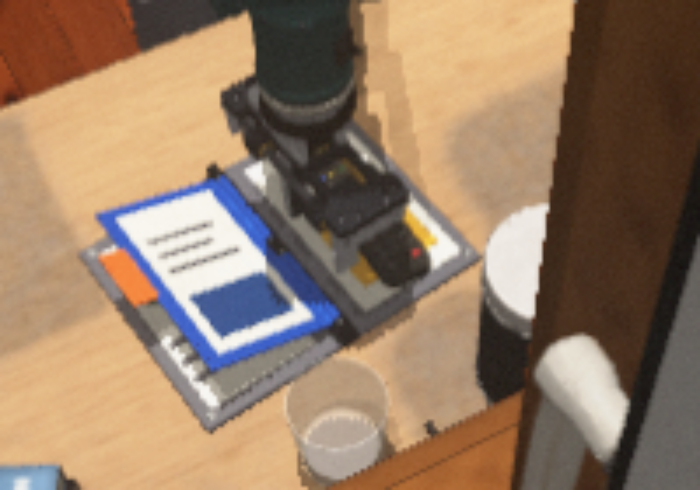

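The fingertips are down between the spine and the remote, clear of the leaf. I'll start pushing.

```bash
python3 -m creep '[[0,0,0,0.004,0,0.002,0.7],[0,0,0,0.009,0,0.002,0.7],[0,0,0,0.014,0,0.002,0.7],[0,0,0,0.019,0,0.002,0.7],[0,0,0,0.025,0,0.002,0.7],[0,0,0,0.031,0,0.002,0.7],[0,0,0,0.037,0,0.002,0.7],[0,0,0,0.043,0,0.002,0.7],[0,0,0,0.049,0,0.002,0.7],[0,0,0,0.055,0,0.002,0.7],[0,0,0,0.061,0,0.002,0.7],[0,0,0,0.067,0,0.002,0.7],[0,0,0,0.073,0,0.002,0.7],[0,0,0,0.079,0,0.002,0.7],[0,0,0,0.085,0,0.002,0.7],[0,0,0,0.090,0,0.002,0.7],[0,0,0,0.095,0,0.002,0.7],[0,0,0,0.100,0,0.002,0.7],[0,0,0,0.105,0,0.002,0.7],[0,0,0,0.110,0,0.002,0.7]]'
python3 - <<'E'
from h import *
p,d=camera("side");cv2.imwrite("pics/s2.png",cv2.resize(p[110:250,160:340],None,fx=3.5,fy=3.5))
E
```

```text
t: 4.7
tool_pos: [0.524, -0.0274, 0.0133]
tcp_rot: [0.657, 0.754, -0.0, -0.0]
ft_force: [-0.3, -0.1, -0.2]
width: 0.0658
grasp_force: 0.2
```

View pics/s2.png

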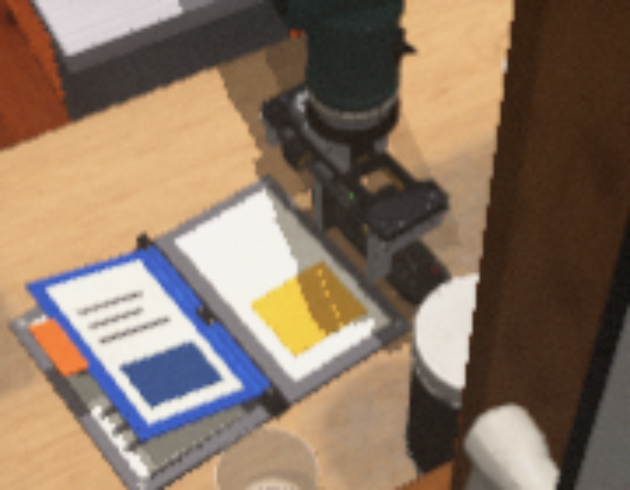

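```bash
python3 -m creep '[[0,0,0,0.004,0,0,0.7],[0,0,0,0.008,0,0,0.7],[0,0,0,0.012,0,0.002,0.7],[0,0,0,0.016,0,0.004,0.7],[0,0,0,0.020,0,0.004,0.7],[0,0,0,0.024,0,0.004,0.7],[0,0,0,0.027,0,0.004,0.7],[0,0,0,0.029,0,0.004,0.7],[0,0,0,0.030,0,0.004,0.7],[0,0,0,0.022,0,0.002,0.7],[0,0,0,0.015,0,-0.04,0.7],[0,0,0,-0.01,0,-0.08,0.7],[0,0,0,-0.05,0,-0.12,0.7],[0,0,0,-0.09,0,-0.16,0.7],[0,0,0,-0.12,-0.01,-0.19,0],[0,0,0,-0.15,-0.03,-0.21,0],[0,0,0,-0.15,-0.04,-0.21,0],[0,0,0,-0.15,-0.04,-0.21,0]]'
python3 - <<'E'
from h import *
t,r=tool();k,D,T=K("wrist")
p,d=camera("wrist");c=cloud("wrist",d);np.savez("w2.npz",p=p,d=d,c=c);cv2.imwrite("pics/w2.png",p)
E
```

```text
t: 6.25
tool_pos: [0.5051, -0.1884, 0.2296]
tcp_rot: [0.659, 0.752, -0.0, 0.005]
ft_force: [0.4, -0.5, 0.8]
width: 0.0428
grasp_force: 0.0
```

View pics/w2.png

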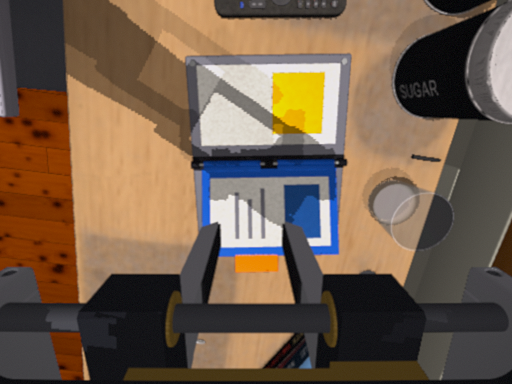

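The remote is now on the desk, face up, at (216–346, 0–17), and the leaf still sits at about 20°. Next is the leaf, pushed from below with a tilted tool. First I'll check the clearance on the right.

```bash
python3 - <<'E'
from h import *
z=np.load("w2.npz");c=z["c"];print("remote z",np.median(c[4:14,225:340,2]).round(4),"y",c[2:17,230:330,1].min().round(3),c[16,280].round(3))
def tb(P):
    r=P[...,:2]-[.531,-.173];a=np.radians(7.8);return np.c_[r[:,0]*np.cos(a)+r[:,1]*np.sin(a),-r[:,0]*np.sin(a)+r[:,1]*np.cos(a),P[:,2]]
c=np.load("side0.npz")["c"]
for n,(a,b,e,f) in dict(books=(262,318,76,162),keys=(205,235,84,126)).items():
    P=c[a:b,e:f].reshape(-1,3);P=P[(P[:,2]>.004)&(P[:,2]<.12)];print(n,np.percentile(P,[2,98],axis=0).round(3).tolist(),"board",np.percentile(tb(P),[2,98],axis=0).round(3).tolist())
t,r=tool();print(t,tb(t[None]),r.as_matrix().round(3).tolist(),np.round(observe()["joint_positions"],2))
E
```

```text
remote z 0.0152 y -0.105 [0.517 0.014 0.007]
books [[0.597, -0.631, 0.015], [0.758, -0.427, 0.064]] board [[0.011, -0.474, 0.015], [0.183, -0.271, 0.064]]
keys [[0.392, -0.553, 0.004], [0.475, -0.453, 0.007]] board [[-0.186, -0.363, 0.004], [-0.097, -0.261, 0.007]]
[ 0.50544152 -0.18563648  0.22703267] [[-0.02703697 -0.00905089  0.22703267]] [[-0.132, 0.991, 0.006], [0.991, 0.132, -0.003], [-0.004, 0.005, -1.0]] [-0.46  0.05  1.36 -0.    1.72 -0.59]
```

```bash
python3 -m creep '[[0,7,0,-0.03,0.007,0,0],[0,14,0,-0.06,0.007,0,0],[0,20,0,-0.09,0.007,0,0],[0,26,0,-0.13,0.007,0.02,0],[0,33,0,-0.16,0.007,0.04,0],[0,40,0,-0.18,0.007,0.07,0],[0,40,0,-0.18,0.007,0.10,0],[0,40,0,-0.18,0.007,0.13,0],[0,40,0,-0.18,0.007,0.14,0],[0,40,0,-0.18,0.007,0.14,0],[0,40,0,-0.18,0.007,0.14,0]]'
python3 - <<'E'
from h import *
p,d=camera("side");cv2.imwrite("pics/s3.png",cv2.resize(p[110:290,80:300],None,fx=3.3,fy=3.3))
t,r=tool();print(t,r.as_matrix().round(3).tolist(),np.round(observe()["joint_positions"],2))
E
```

```text
t: 7.22
tool_pos: [0.5375, -0.3585, 0.0851]
tcp_rot: [0.617, 0.709, 0.225, -0.258]
ft_force: [0.1, -0.5, 1.7]
width: 0.0003
grasp_force: 0.0
[ 0.53809305 -0.35911152  0.0872465 ] [[-0.109, 0.99, -0.086], [0.761, 0.139, 0.634], [0.64, 0.003, -0.769]] [-0.87  0.78  0.83  0.41  2.11 -0.9 ]
```

View pics/s3.png

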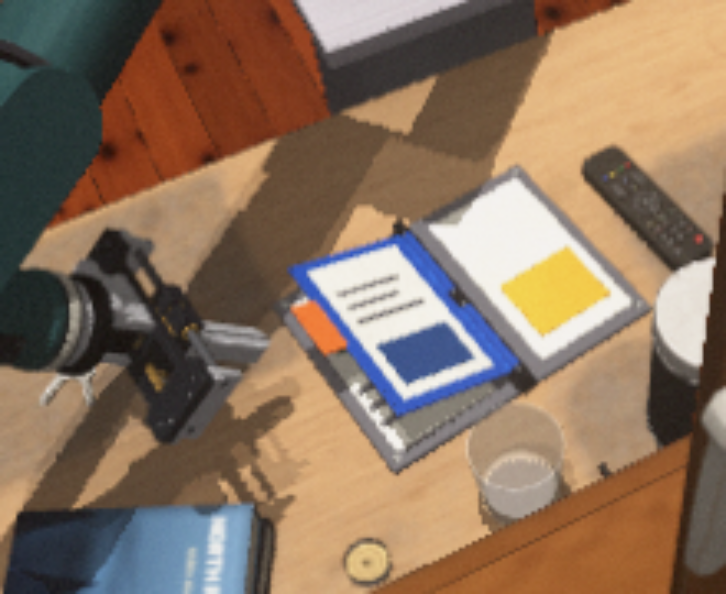

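The tool is in place to the right of the tab, at the height of its underside, and the remote lies clear of the board. I'll work out the arc rows now.

```bash
cat > arc.py <<'E'
from h import *
import sys
a=np.radians(7.8)
def now():
    t,r=tool();q=t-[.531,-.173,0];m=r.as_matrix()
    yb=-q[0]*np.sin(a)+q[1]*np.cos(a);return yb,q[2],np.degrees(np.arctan2(m[2,0],-m[2,2]))
def pt(th,t):
    T=np.radians(th);u=np.array([-np.cos(T),np.sin(T)]);v=np.array([np.sin(T),np.cos(T)]);h=np.array([0,.018])
    tr=np.radians(t);n=np.array([np.cos(tr),np.sin(tr)]);ax=np.array([np.sin(tr),-np.cos(tr)])
    if th<50: return h+.151*u-.002*v+(.018+.007*(th-20)/30)*ax-.008*n
    w=np.clip((145-th)/10,0,1)
    return h+.126*u-.002*v-.008*n*w
def rows(seq):
    y,z,t0=now();print("now",round(y,4),round(z,4),round(t0,1));r=np.radians(t0)
    for th in seq:
        t=min(40,max(0,180-th));p=pt(th,t)-[y,z]
        print(th,"[0,%.0f,0,%.3f,0,%.3f,0]"%(t-t0,p@[np.cos(r),np.sin(r)],p@[np.sin(r),-np.cos(r)]))
E
python3 - <<'E'
from arc import *
y,z,t=now();r=np.radians(t)
for q in [(-.185,.032),(-.13,.03)]:
    p=np.array(q)-[y,z];print(q,p@[np.cos(r),np.sin(r)],p@[np.sin(r),-np.cos(r)])
rows(range(20,91,5))
E
```

```text
(-0.185, 0.032) -0.0350675420339314 0.042691540224006605
(-0.13, 0.03) 0.00592992746932731 0.0794094853507341
now -0.1854 0.0872 39.8
20 [0,0,0,0.012,0,0.060,0]
25 [0,0,0,0.024,0,0.055,0]
30 [0,0,0,0.036,0,0.051,0]
35 [0,0,0,0.049,0,0.048,0]
40 [0,0,0,0.061,0,0.046,0]
45 [0,0,0,0.075,0,0.045,0]
50 [0,0,0,0.088,0,0.046,0]
55 [0,0,0,0.099,0,0.046,0]
60 [0,0,0,0.110,0,0.047,0]
65 [0,0,0,0.120,0,0.049,0]
70 [0,0,0,0.131,0,0.053,0]
75 [0,0,0,0.141,0,0.057,0]
80 [0,0,0,0.151,0,0.061,0]
85 [0,0,0,0.160,0,0.067,0]
90 [0,0,0,0.169,0,0.074,0]
```

```bash
python3 -m creep '[[0,0,0,-0.02,0,0.02,0],[0,0,0,-0.03,0,0.04,0],[0,0,0,-0.02,0,0.055,0],[0,0,0,-0.005,0,0.063,0],[0,0,0,0.003,0,0.063,0],[0,0,0,0.012,0,0.061,0],[0,0,0,0.018,0,0.059,0],[0,0,0,0.024,0,0.056,0],[0,0,0,0.030,0,0.053,0],[0,0,0,0.036,0,0.051,0],[0,0,0,0.042,0,0.049,0],[0,0,0,0.049,0,0.048,0],[0,0,0,0.055,0,0.047,0],[0,0,0,0.061,0,0.046,0],[0,0,0,0.068,0,0.045,0],[0,0,0,0.075,0,0.045,0],[0,0,0,0.082,0,0.045,0],[0,0,0,0.088,0,0.046,0]]'
python3 - <<'E'
from arc import *
p,d=camera("side");cv2.imwrite("pics/s4.png",cv2.resize(p[110:290,80:300],None,fx=3.3,fy=3.3))
rows(range(50,141,5))
E
```

```text
t: 8.77
tool_pos: [0.5236, -0.2627, 0.1054]
tcp_rot: [0.617, 0.709, 0.225, -0.258]
ft_force: [0.8, -2.1, -0.5]
width: 0.0005
grasp_force: 0.7
now -0.0871 0.1061 40.0
50 [0,-0,0,0.000,0,-0.002,0]
55 [0,-0,0,0.011,0,-0.002,0]
60 [0,-0,0,0.022,0,-0.001,0]
65 [0,-0,0,0.033,0,0.001,0]
70 [0,-0,0,0.043,0,0.004,0]
75 [0,-0,0,0.054,0,0.008,0]
80 [0,-0,0,0.063,0,0.013,0]
85 [0,-0,0,0.073,0,0.019,0]
90 [0,-0,0,0.082,0,0.026,0]
95 [0,-0,0,0.090,0,0.033,0]
100 [0,-0,0,0.097,0,0.041,0]
105 [0,-0,0,0.104,0,0.050,0]
110 [0,-0,0,0.110,0,0.059,0]
115 [0,-0,0,0.115,0,0.068,0]
120 [0,-0,0,0.120,0,0.079,0]
125 [0,-0,0,0.123,0,0.089,0]
130 [0,-0,0,0.126,0,0.100,0]
135 [0,-0,0,0.127,0,0.111,0]
140 [0,-0,0,0.132,0,0.122,0]
```

View pics/s4.png

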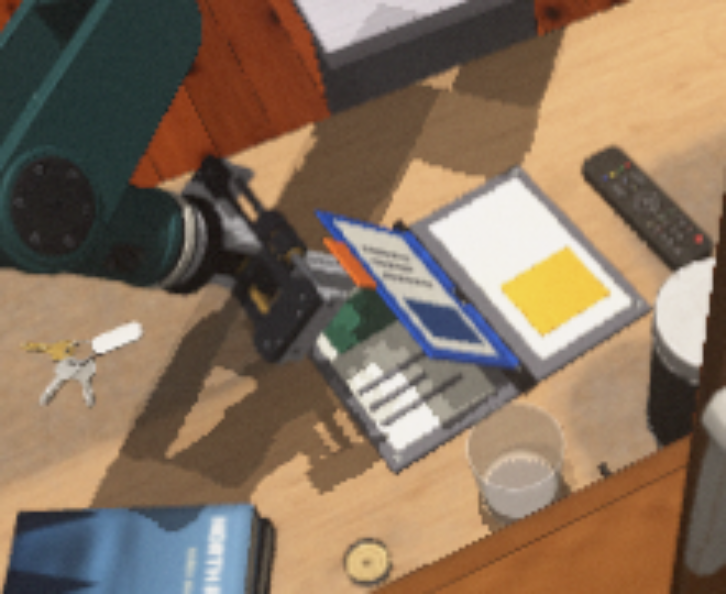

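The leaf has come up to about 50° on the fingertip, with a force of about 2 N. I'll carry on past upright.

```bash
python3 -m creep '[[0,0,0,0.006,0,-0.002,0],[0,0,0,0.011,0,-0.002,0],[0,0,0,0.022,0,-0.001,0],[0,0,0,0.033,0,0.001,0],[0,0,0,0.043,0,0.004,0],[0,0,0,0.054,0,0.008,0],[0,0,0,0.063,0,0.013,0],[0,0,0,0.073,0,0.019,0],[0,0,0,0.082,0,0.026,0],[0,0,0,0.090,0,0.033,0],[0,0,0,0.097,0,0.041,0],[0,0,0,0.104,0,0.050,0],[0,0,0,0.110,0,0.059,0],[0,0,0,0.115,0,0.068,0],[0,0,0,0.120,0,0.079,0],[0,0,0,0.123,0,0.089,0],[0,0,0,0.126,0,0.100,0],[0,0,0,0.128,0,0.111,0],[0,0,0,0.132,0,0.122,0]]'
python3 - <<'E'
from arc import *
p,d=camera("side");cv2.imwrite("pics/s5.png",cv2.resize(p[110:290,100:300],None,fx=3.2,fy=3.2))
t,_=tool();q=t-[.531,-.173,0];print("xb",q[0]*np.cos(a)+q[1]*np.sin(a))
rows(range(135,181,5))
E
```

```text
t: 10.4
tool_pos: [0.4988, -0.0848, 0.0951]
tcp_rot: [0.617, 0.708, 0.225, -0.258]
ft_force: [0.9, -1.0, 0.2]
width: 0.0007
grasp_force: 0.4
xb -0.02066152877411466
now 0.0941 0.0944 40.2
135 [0,-0,0,-0.004,0,-0.015,0]
140 [0,-0,0,0.001,0,-0.004,0]
145 [0,-5,0,0.005,0,0.007,0]
150 [0,-10,0,0.003,0,0.018,0]
155 [0,-15,0,0.001,0,0.029,0]
160 [0,-20,0,-0.002,0,0.039,0]
165 [0,-25,0,-0.006,0,0.049,0]
170 [0,-30,0,-0.011,0,0.059,0]
175 [0,-35,0,-0.017,0,0.069,0]
180 [0,-40,0,-0.024,0,0.077,0]
```

View pics/s5.png

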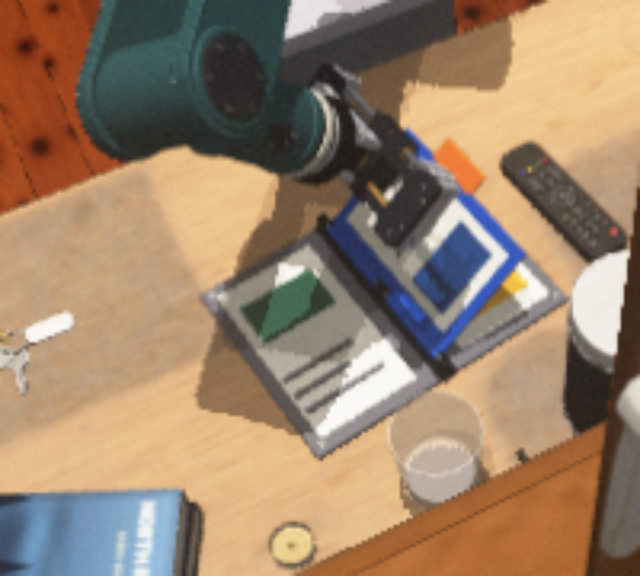

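```bash
python3 -m creep '[[0,-2,0,0.003,0,0.001,0],[0,-5,0,0.005,0,0.007,0],[0,-8,0,0.004,0,0.012,0],[0,-10,0,0.003,0,0.018,0],[0,-13,0,0.002,0,0.023,0],[0,-15,0,0.001,0,0.029,0],[0,-18,0,0,0,0.034,0],[0,-20,0,-0.002,0,0.039,0],[0,-23,0,-0.004,0,0.044,0],[0,-25,0,-0.006,0,0.049,0],[0,-28,0,-0.008,0,0.054,0],[0,-30,0,-0.011,0,0.059,0],[0,-33,0,-0.014,0,0.064,0],[0,-35,0,-0.017,0,0.069,0],[0,-38,0,-0.020,0,0.073,0],[0,-40,0,-0.023,0,0.076,0],[0,-40,0,-0.023,0,0.076,0]]'
python3 -c "
from arc import *
print(now())"
```

```text
t: 11.87
tool_pos: [0.4943, -0.053, 0.0234]
tcp_rot: [0.656, 0.755, 0.0, 0.0]
ft_force: [-0.0, 0.0, -0.2]
width: 0.0006
grasp_force: 0.0
(np.float64(0.1239139090403341), np.float64(0.02337625971743014), np.float64(-0.031556891814573974))
```

```bash
python3 -m creep '[[0,0,0,0,0,0.001,0],[0,0,0,0,0,0.002,0],[0,0,0,0,0,0.003,0],[0,0,0,0,0,0.003,0]]'; python3 -m creep '[[0,0,0,0,0,0.001,0],[0,0,0,0,0,0.001,0]]'
```

```text
t: 12.2
tool_pos: [0.495, -0.0551, 0.0204]
tcp_rot: [0.657, 0.754, 0.0, 0.0]
ft_force: [0.5, 1.1, -0.2]
width: 0.0001
grasp_force: 0.2
t: 12.37
tool_pos: [0.495, -0.0551, 0.0202]
tcp_rot: [0.657, 0.754, 0.0, 0.0]
ft_force: [-1.3, 0.4, 5.5]
width: 0.0002
grasp_force: 2.4
```

Contact now reads 5.5 N upward. I'll press a little more, then lift and check.

```bash
python3 -m creep '[[0,0,0,0,0,0.001,0],[0,0,0,0,0,0.001,0],[0,0,0,0,0,0.001,0]]'; python3 -m creep '[[0,0,0,0,0,0.001,0],[0,0,0,0,0,0.001,0],[0,0,0,0,0,0.001,0]]';  python3 -m creep '[[0,0,0,0,0,-0.01,0],[0,0,0,0,0,-0.04,0],[0,0,0,-0.04,0,-0.08,0],[0,0,0,-0.08,0,-0.12,0],[0,0,0,-0.12,0,-0.16,0],[0,0,0,-0.14,0,-0.2,0],[0,0,0,-0.14,0,-0.22,0],[0,0,0,-0.14,0,-0.22,0]]'
python3 - <<'E'
from h import *
p,d=camera("wrist");c=cloud("wrist",d);cv2.imwrite("pics/w3.png",p)
hsv=cv2.cvtColor(p,cv2.COLOR_BGR2HSV);b=(hsv[...,0]>100)&(hsv[...,0]<125)&(hsv[...,1]>120)&(c[...,2]>.01)&(c[...,2]<.06)&(c[...,0]<.65)&(c[...,1]>-.175)
Q=c[b];a=np.radians(7.8);q=Q[:,:2]-[.531,-.173];yb=-q[:,0]*np.sin(a)+q[:,1]*np.cos(a)
s,i=np.polyfit(yb[yb>.025],Q[yb>.025,2],1);print(len(Q),"slope",s,"z at .12",i+.12*s,yb.min(),yb.max())
E
```

```text
t: 12.62
tool_pos: [0.4951, -0.0551, 0.0201]
tcp_rot: [0.657, 0.754, 0.0, 0.0]
ft_force: [-5.0, 0.6, 8.7]
width: 0.0003
grasp_force: 4.5
t: 12.87
tool_pos: [0.4951, -0.0551, 0.02]
tcp_rot: [0.657, 0.754, 0.0, 0.0]
ft_force: [-6.5, 1.1, 13.1]
width: 0.0003
grasp_force: 6.7
t: 13.53
tool_pos: [0.5148, -0.1965, 0.2421]
tcp_rot: [0.658, 0.753, 0.001, 0.003]
ft_force: [0.9, 0.2, 0.8]
width: 0.0009
grasp_force: 0.0
5725 slope -0.012525996889655819 z at .12 0.022638972680651827 -0.011629371010158117 0.1915472147554534
```

View pics/w3.png

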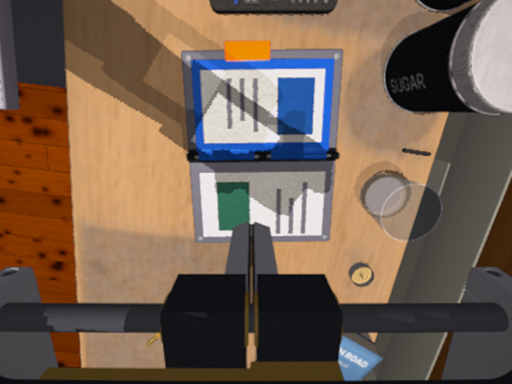

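The leaf lies flat, with the tab at (247,50), a fitted slope of about 0.01 rad and a hard stop at z = 20 mm. The remote is beside the board at (210–335, 0–12), and the glass and candle at (385,190) and (360,275) look unmoved.

```bash
python3 -c "
from workcell import *
print(close_job())"
```

```text
the job is handed in; nothing more can be done
None
```

I handed the job in at about 13.6 s: the remote lies flat and face up on the desk beside the board, and the blue leaf is turned over and pressed flat on the left-hand side; no verdict came back.

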